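# Swap the mixed-up canister lids

### The job

The lids of the three white canisters have been mixed up: each lies loosely on a canister of another shape. Put every lid on the canister it fits, fully home and level, leaving the canisters and everything else standing where they are. A lid that has to be laid down on the way goes on the clean round rolling board, never on the worktop.

Things in the scene. Friction and masses are not known exactly. Their poses are not given: they have to be found in the camera images.
- canister_round: White ceramic canister, same material as the others, loose, about 0.6 kg, walls 6 mm thick, flat rim, open mouth. This one is round: outside diameter 104 mm, mouth diameter 92 mm, 120 mm high. Origin: centre of its underside, z up.
- canister_square: White ceramic canister, same material as the others, loose, about 0.6 kg, walls 6 mm thick, flat rim, open mouth. This one is square with rounded corners: outside 110 x 110 mm, mouth 98 x 98 mm, 100 mm high. Origin: centre of its underside, x and y along its sides, z up.
- canister_long: White ceramic canister, same material as the others, loose, about 0.6 kg, walls 6 mm thick, flat rim, open mouth. This one is a long rectangle with rounded corners: outside 138 mm (its x) by 74 mm (its y), mouth 126 x 62 mm, 85 mm high. Origin: centre of its underside, z up.
- lid_round: Dark wooden lid, 0.12 kg: plate 10 mm thick, knob on top, tapered cork plug 14 mm deep below (per side 7 mm smaller than its mouth at the bottom, 2 mm at the top). Origin: centre of the plug's underside, z up; knob 24 to 50 mm above it. Home: origin 14 mm below the rim; on a wrong canister: level with the rim. Round, plate 105 mm in diameter; round knob, diameter 26 mm.
- lid_square: Dark wooden lid, 0.12 kg: plate 10 mm thick, knob on top, tapered cork plug 14 mm deep below (per side 7 mm smaller than its mouth at the bottom, 2 mm at the top). Origin: centre of the plug's underside, z up; knob 24 to 50 mm above it. Home: origin 14 mm below the rim; on a wrong canister: level with the rim. Square, plate 111 x 111 mm; square knob 24 x 24 mm; x, y along the sides.
- lid_long: Dark wooden lid, 0.12 kg: plate 10 mm thick, knob on top, tapered cork plug 14 mm deep below (per side 7 mm smaller than its mouth at the bottom, 2 mm at the top). Origin: centre of the plug's underside, z up; knob 24 to 50 mm above it. Home: origin 14 mm below the rim; on a wrong canister: level with the rim. Long, plate 139 (x) x 75 mm (y); bar knob 56 (x) x 20 mm (y).
- rolling_board: Round wooden rolling board on three short feet, clean and empty, diameter 234 mm, flat top 36 mm above the worktop. Origin: on the worktop under its centre, z up.
- garlic: Garlic bulb, 53 mm across and 53 mm high, a bystander. Origin: at its underside.
- spice_jar: Small spice jar with a green cap, diameter 46 mm, 106 mm high, a bystander. Origin: centre of its underside.
- tumbler: Open steel tumbler, 83 mm across, 98 mm high, a bystander. Origin: centre of its underside.
Things that resemble listed ones, but are neither listed nor needed, are in the scene too. Leave any red look-alike of the lid_round alone.

How it is judged:
By the outcome, as a careful person would: the job done as asked, in the order asked, and still so for the second after the job is handed in, with the robot touching nothing.
It also fails if it takes over 112 s, if anything falls off the work surface, if the arm or the gripper's body presses on something with over 40 N, if the wrist force passes 120 N, or if a joint passes its speed limit or range.

### The arm

A 7-joint arm with a two-finger parallel gripper is mounted at the origin on a cart in front of the work surface, level with it; the furniture and walls round the work are solid. World frame = base frame: x ahead of the robot, y to its left, z up, the work surface at z = 0. Lengths are in m, angles in rad, forces in N, time in s.
With the tool pointing down it reaches from about 0.425 to 1.025 m from the base axis. Payload 9.4 kg.
Tool frame: the origin (TCP) lies at the centre of the arm's flange, where the gripper is bolted on; the fingertips stand 173 mm ahead of it and the grasp point (between the pads) lies 155 mm ahead of it (arm.nose_length is the distance from the TCP to the fingertips, in m); z points along the fingers, y is the line along which they close (so a half turn about z gives the same grasp; the last joint's range is limited). The gripper opens to 85 mm and grips with 20 to 120 N. Pads are 22 mm wide; open, the fingers measure 114 mm over their backs; the gripper's body (76 mm by 85 mm) begins 54 mm behind the grasp point. The pads swing forward as they close: fully open they stand 13 mm farther back than shut.
Start: joints at [1.234, 0.599, -0.003, 1.599, 0.002, 0.943, -0.08], TCP at [0.186, -0.701, 0.405] pointing down, gripper open.
Joint ranges: [-2.57, 2.57], [-0.35, 1.97], [-1.29, 1.29], [0.11, 2.56], [-1.05, 4.19], [0.11, 1.86], [-2.63, 2.63]. Speed limits (rad/s): [2.22, 2.22, 3.01, 3.01, 3.14, 3.14, 3.14].

### API

Orientations are given as a 3x3 rotation matrix whose columns are the frame's x, y, z axes.
In Python, from workcell import monitor, vision, workorder, regions_of, place_of, arm gives the robot as it stands.
- The arm moves only by the shell command python3 -m crank 'ROWS' [OPENING] [FORCE]. ROWS is text: rows parted by semicolons, each of 6 numbers parted by spaces: the shift along the world's x, y, z in units of 30 mm (1.0 is 30 mm), then the turn, a rotation vector about the world's x, y, z in units of 8 degrees (1.0 is 8 degrees). In form: tx ty tz wx wy wz; .... A call has 1 to 12 rows; each row is the pose to reach, as a shift and turn from the pose commanded when the call began; what a row does not reach only later rows make up. A row lasts 1/8 s, in which the tool goes at most 62.5 mm and 10.7 degrees, less where a joint would pass 70% of its speed; a pose out of reach is approached as far as the arm can. A call with a gripper value outside its range is refused whole. OPENING is the finger opening in mm, from 0 to 85.4, set as the call begins (- or left out, the last holds). The fingers move at their own pace and stop on an object; FORCE is the grip in N (left out, the last holds). Time passes only in rows, so rows that repeat a pose let the fingers close. It gives the time, the measured TCP pose, the force, the opening and the grip force at its end, in the units of the state.
- monitor.read_state(): the state, without advancing time (a new reading comes with each control period).
- vision.capture(name): name is "side" or "top" or "wrist"; returns (picture, depth): 420x560x3 uint8, red, green, blue; 420x560 float32, m along the optical axis (not along the pixel's ray), 0 where there is no reading.
- vision.get_calibration(name): a dict with "mtx" (3x3 intrinsics, pixels), "world_from_camera" (4x4, takes a point from camera to world coordinates); the wrist camera has in their place "tool_from_camera" (4x4, takes a point from camera to tool coordinates, whose origin is the TCP and whose axes are the flange's). Camera axes: x right, y down, z forward; pixel columns grow to the right and rows downward; lengths in m; the calibration is good to about 2 mm. A picture is of the moment at which its call begins: read the wrist's pose just before it. get_calibration takes no time and is no camera call.
- workorder.hand_in(): hands the job in; it is judged then, once.
Trained networks look in the newest picture that a camera, given by its name, has taken for a name from the list of things; names that differ only in an ending like _2 or _b are one class to them, and where a whole thing is asked for, a point or a joint stands for the part that bears it (a point fixed in the world has none). Each returns a list of dicts, best first, with "confidence" (0 to 1); they miss things now and then, are a little off and sometimes report something else, mostly with a low value. They report only what shows in the picture. A call takes as long as a camera call. They do not tell look-alikes from the thing itself.
- regions_of(camera, thing): "mask" (420x560 bool, what is visible of it) and "box" ([left, top, width, height] in pixels, round what is visible of it).
- place_of(camera, thing): "position" ([row, column] in pixels: a listed point, or the origin of a listed thing).
The state is a dict: "time": time; "joint_positions": joint angles; "joint_vel": joint speeds; "joint_torque": joint torques, N m; "eef_pos": TCP position; "tool_rot": TCP orientation; "force": force on the tool from outside, world axes, zero at the start; "ft_torque": the same for the moment, N m; "opening": opening from 0.0 (shut) to 1.0 (fully open); "grip_force": force on a finger pad.
Only numpy, scipy, OpenCV 4.12 (cv2) and the standard library are available. Lean on these libraries where they do the work, as an engineer would, in place of code of your own. Each camera call takes 0.05 s, during which the arm holds its last target. There are 200 camera calls.

## Working session

There is one attempt and no reset: what is moved stays moved. The work goes in short steps, Python scripts to look and compute and a shell command to move; the robot and the scene stay as the last step left them, time stands still between calls to the robot, and variables do not carry over. Pictures are saved under pics/ and viewed, at most 14 in all, crops included, and the job is handed in when it is done.

```bash
mkdir -p pics; ls; cat > h.py <<'E'
import numpy as np, cv2
from workcell import monitor, vision, workorder, regions_of, place_of, arm
def cam(name):
    s=monitor.read_state(); im,d=vision.capture(name); c=vision.get_calibration(name)
    if 'world_from_camera' in c: T=np.array(c['world_from_camera'])
    else:
        W=np.eye(4); W[:3,:3]=s['tool_rot']; W[:3,3]=s['eef_pos']; T=W@np.array(c['tool_from_camera'])
    K=np.array(c['mtx']); h,w=d.shape
    v,u=np.mgrid[:h,:w]
    P=np.stack([(u-K[0,2])/K[0,0]*d,(v-K[1,2])/K[1,1]*d,d],-1)@T[:3,:3].T+T[:3,3]
    return im,d,P
def save(im,n): cv2.imwrite('pics/'+n,im[...,::-1])
E
python3 - <<'E'
from h import *
for n in ('top','side'):
    im,d,P=cam(n); save(im,n+'1.png')
    for t in ['canister_round','canister_square','canister_long','lid_round','lid_square','lid_long','rolling_board','garlic','spice_jar','tumbler']:
        for r in regions_of(n,t)[:3]:
            if r['confidence']<.3: continue
            m=r['mask']&(d>0); Q=P[m]
            if len(Q)<20: continue
            z=np.percentile(Q[:,2],[5,50,97]); 
            print(n,t,round(r['confidence'],2),np.round(r['box']),'med',Q.mean(0).round(3),'z',z.round(3),'lo',np.percentile(Q,2,0)[:2].round(3),'hi',np.percentile(Q,98,0)[:2].round(3))
print(monitor.read_state()['time'],monitor.read_state()['tool_rot'])
E
```

```text
pics
top canister_round 0.56 [166. 234.  15.  30.] med [0.486 0.307 0.054] z [0.017 0.05  0.103] lo [0.436 0.298] hi [0.522 0.331]
top canister_square 0.94 [288. 209.  55.  53.] med [ 0.522 -0.074  0.052] z [0.003 0.05  0.104] lo [ 0.457 -0.139] hi [ 0.581 -0.008]
top canister_long 0.89 [388. 199.  38.  52.] med [ 0.554 -0.314  0.049] z [0.002 0.051 0.09 ] lo [ 0.488 -0.359] hi [ 0.638 -0.283]
top canister_long 0.42 [289. 209.  53.  54.] med [ 0.518 -0.077  0.055] z [0.002 0.059 0.121] lo [ 0.452 -0.138] hi [ 0.581 -0.009]
top lid_round 0.93 [379. 151.  37.  36.] med [ 0.722 -0.299  0.025] z [0.018 0.024 0.05 ] lo [ 0.676 -0.347] hi [ 0.77  -0.252]
top lid_square 0.75 [132. 223.  51.  48.] med [0.483 0.349 0.145] z [0.14  0.144 0.169] lo [0.427 0.294] hi [0.54  0.405]
top lid_long 0.88 [296. 208.  48.  53.] med [ 0.517 -0.073  0.126] z [0.119 0.124 0.151] lo [ 0.456 -0.128] hi [ 0.579 -0.02 ]
top rolling_board 0.65 [208. 153.  80.  85.] med [0.628 0.124 0.036] z [0.03  0.036 0.042] lo [0.526 0.021] hi [0.732 0.228]
top garlic 0.72 [129. 223.  52.  48.] med [0.483 0.349 0.144] z [0.13
[... 1399 characters left out ...]
0.034 0.037] lo [0.518 0.027] hi [0.728 0.236]
side garlic 0.8 [309. 284.  21.  19.] med [0.424 0.196 0.03 ] z [0.013 0.031 0.044] lo [0.405 0.175] hi [0.448 0.209]
side spice_jar 0.94 [256. 171.  18.  41.] med [ 0.697 -0.103  0.062] z [0.009 0.064 0.105] lo [ 0.68  -0.128] hi [ 0.721 -0.09 ]
side spice_jar 0.74 [316. 154.  51.  35.] med [ 0.54  -0.297  0.053] z [0.012 0.055 0.084] lo [ 0.485 -0.361] hi [ 0.619 -0.281]
side tumbler 0.78 [144. 250.  45.  59.] med [0.718 0.31  0.063] z [0.014 0.066 0.096] lo [0.685 0.27 ] hi [0.761 0.346]
1.1 [[ 9.66457185e-01  2.56827772e-01 -6.95048536e-05]
 [ 2.56827770e-01 -9.66457188e-01 -3.38825588e-05]
 [-7.58754475e-05  1.48952658e-05 -9.99999997e-01]]
```

View pics/top1.png

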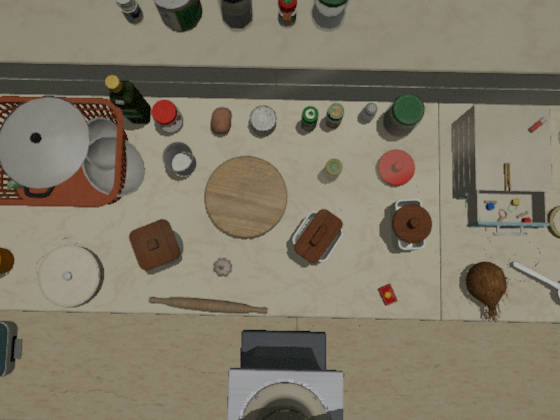

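View pics/side1.png

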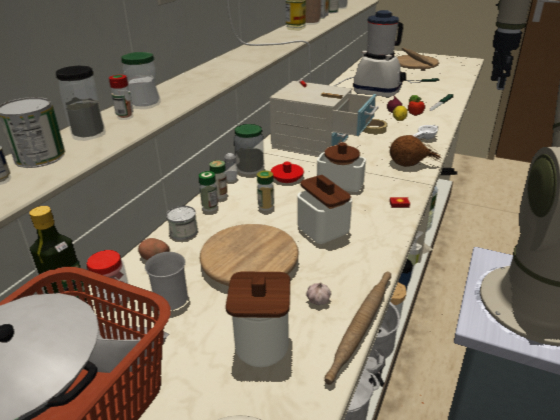

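The top view shows the square lid on the round canister (col 155, row 245), the long lid on the square canister (318, 236) and the round lid on the long canister (411, 224). The empty board is at (246, 197), and the red look-alike lid at (397, 167) is to be left alone. The side view confirms this.

Plan:
1. Round lid to the board.
2. Long lid to the long canister.
3. Square lid to the square canister.
4. Round lid to the round canister.

```bash
python3 -m crank '12.2 12.8 1 0 0 -1.86;12.2 12.8 1 0 0 -1.86;12.2 12.8 1 0 0 -1.86;12.2 12.8 1 0 0 -1.86;12.2 12.8 1 0 0 -1.86;12.2 12.8 1 0 0 -1.86;12.2 12.8 1 0 0 -1.86;12.2 12.8 1 0 0 -1.86;12.2 12.8 1 0 0 -1.86;12.2 12.8 1 0 0 -1.86;12.2 12.8 1 0 0 -1.86;12.2 12.8 1 0 0 -1.86' 85
cat >> h.py <<'E'
def rect(Q):
    """centre, size, angle(deg) of long side, by minAreaRect over xy (mm)"""
    c,s,a=cv2.minAreaRect((Q[:,:2]*1000).astype(np.float32))
    if s[0]<s[1]: s=s[::-1]; a+=90
    a=(a+90)%180-90
    return np.round(c,1),np.round(s,1),round(a,1)
def layer(P,d,xy,r,z0,z1):
    m=(d>0)&(np.hypot(P[...,0]-xy[0],P[...,1]-xy[1])<r)&(P[...,2]>z0)&(P[...,2]<z1)
    n,l,st,_=cv2.connectedComponentsWithStats(m.astype(np.uint8))
    if n<2: return np.zeros((0,3))
    return P[l==1+st[1:,4].argmax()]
def show(P,d,xy,zb,r=.09):
    for nm,a,b in(('plate',zb+.017,zb+.030),('knob',zb+.042,zb+.056)):
        Q=layer(P,d,xy,r,a,b)
        if len(Q)>5: print(nm,len(Q),*rect(Q),'z',np.median(Q[:,2]).round(4))
E
python3 - <<'E'
from h import *
print(vision.get_calibration('wrist'))
im,d,P=cam('wrist'); save(im,'w1.png'); show(P,d,(.554,-.315),.085)
im,d,P=cam('top')
for xy,z in(((.554,-.315),.085),((.517,-.073),.1),((.483,.35),.12)): print(xy); show(P,d,xy,z)
E
```

```text
time: 2.6
eef_pos: [0.5512, -0.318, 0.4347]
tool_rot: [[1.0, -0.002, -0.0], [-0.002, -1.0, -0.001], [-0.0, 0.001, -1.0]]
force: [0.0, -0.8, 0.5]
opening: 0.996
grip_force: 0.0
{'mtx': array([[302.73815345,   0.        , 280.64160248],
       [  0.        , 302.73815345, 212.37501015],
       [  0.        ,   0.        ,   1.        ]]), 'tool_from_camera': array([[ 1.20824693e-03, -9.64489739e-01, -2.64117557e-01,
         6.68904446e-02],
       [ 9.99998856e-01,  9.25034994e-04,  1.19665951e-03,
        -2.93031215e-04],
       [-9.09847838e-04, -2.64118700e-01,  9.64489753e-01,
         3.18120747e-02],
       [ 0.00000000e+00,  0.00000000e+00,  0.00000000e+00,
         1.00000000e+00]])}
plate 7713 [ 557.  -324.7] [104.3 103. ] -88.6 z 0.108
knob 628 [ 556.8 -324.5] [25.9 24.9] -0.5 z 0.1338
(0.554, -0.315)
plate 759 [ 553.8 -318.7] [103.8  95.7] 25.4 z 0.1082
knob 38 [ 549.3 -321. ] [21.7 10.7] 85.5 z 0.1337
(0.517, -0.073)
plate 1278 [517.  -73.7] [138.6  74.6] -34.7 z 0.1234
knob 163 [516.4 -73.4] [54.7 19.9] -34.6 z 0.1497
(0.483, 0.35)
plate 1653 [484.6 350. ] [111.8 111.7] 23.5 z 0.144
knob 93 [484.  350.1] [25.4 24.6] -69.0 z 0.1693
```

View pics/w1.png

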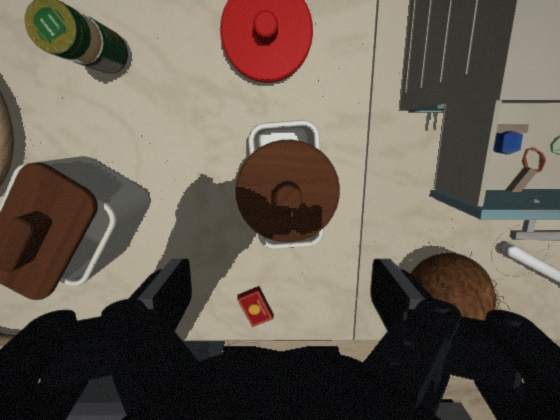

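The wrist view shows the round lid at about (288, 190) on the long canister, with free space around its knob. Descending to grip.

```bash
python3 -m crank '.17 -.25 -1.8 0 0 0;.17 -.25 -3.4 0 0 0;.17 -.25 -4.5 0 0 0;.17 -.25 -5 0 0 0;.17 -.25 -5 0 0 0' 85 && python3 -m crank '0 0 0 0 0 0;0 0 0 0 0 0;0 0 0 0 0 0;0 0 0 0 0 0;0 0 0 0 0 0;0 0 0 0 0 0' 0 40
```

```text
time: 3.32
eef_pos: [0.5571, -0.3246, 0.2843]
tool_rot: [[1.0, -0.0, -0.001], [-0.0, -1.0, 0.0], [-0.001, -0.0, -1.0]]
force: [1.2, 0.1, 0.8]
opening: 0.995
grip_force: 0.0
time: 4.08
eef_pos: [0.5575, -0.3243, 0.2856]
tool_rot: [[1.0, 0.0, 0.001], [0.0, -1.0, -0.001], [0.001, 0.001, -1.0]]
force: [0.0, -0.3, 5.8]
opening: 0.286
grip_force: 39.0
```

```bash
python3 -m crank '0 0 1 0 0 0;0 0 2.5 0 0 0;0 0 4 0 0 0;1.5 2 4 0 0 0;2.35 4 4 0 0 0;2.35 6 4 0 0 0;2.35 8 4 0 0 0;2.35 10 4 0 0 0;2.35 12 4 0 0 0;2.35 14 4 0 0 0;2.35 15 4 0 0 0;2.35 15 3 0 0 0' && python3 - <<'E'
from h import *
for n in('wrist','top'):
    im,d,P=cam(n); save(im,n+'2.png')
    if n=='top':
        Q=layer(P,d,(.628,.125),.13,.03,.042); print(rect(Q),np.median(Q[:,2])); show(P,d,(.628,.125),.2+.036-.036)
        print(rect(layer(P,d,(.557,-.32),.09,.078,.092)))
E
```

```text
time: 5.58
eef_pos: [0.628, 0.1301, 0.3763]
tool_rot: [[1.0, 0.006, 0.004], [0.006, -1.0, 0.003], [0.004, -0.003, -1.0]]
force: [0.4, -0.5, -2.7]
opening: 0.286
grip_force: 39.6
(array([646.2,  50. ]), array([205.3,  73.7]), 14.3) 0.035676842879123316
(array([ 557. , -322.6]), array([137.4,  75. ]), 4.7)
```

View pics/wrist2.png

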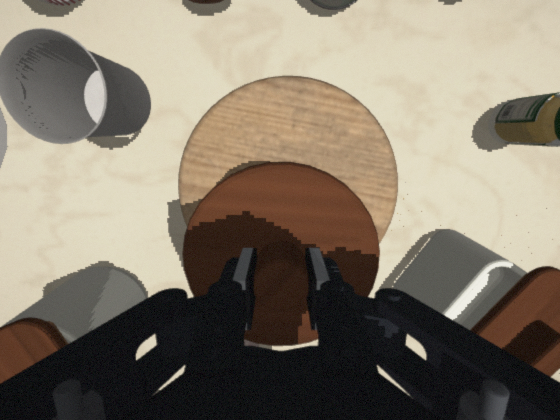

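The round lid is held level (col 285, row 250) over the board. Lowering it and letting go.

```bash
python3 -m crank '0 0 -1.5 0 0 0;0 0 -3 0 0 0;0 0 -4 0 0 0;0 0 -4.4 0 0 0;0 0 -4.6 0 0 0;0 0 -4.6 0 0 0' && python3 -m crank '0 0 0 0 0 0;0 0 0 0 0 0;0 0 .1 0 0 0;0 0 .5 0 0 0;0 0 2 0 0 0;0 0 4 0 0 0;0 0 5.5 0 0 0;-3 -2 5.5 0 0 0' 85
```

```text
time: 6.42
eef_pos: [0.6282, 0.1257, 0.2376]
tool_rot: [[1.0, -0.0, 0.001], [-0.0, -1.0, 0.0], [0.001, -0.0, -1.0]]
force: [0.1, -0.7, -0.7]
opening: 0.283
grip_force: 39.6
time: 7.42
eef_pos: [0.5783, 0.0932, 0.4062]
tool_rot: [[1.0, 0.003, 0.01], [0.003, -1.0, 0.003], [0.01, -0.003, -1.0]]
force: [-0.6, -1.5, -0.8]
opening: 0.996
grip_force: 0.0
```

```bash
python3 -m crank '.5 -2 1 0 0 0;.5 -4 1 0 0 0;.5 -6 1 0 0 0;.5 -8 1 0 0 0;.5 -10 1 0 0 0;.5 -12 1 0 0 0;.5 -12.9 1 0 0 0;.5 -12.9 1 0 0 0;.5 -12.9 1 0 0 0;.5 -12.9 1 0 0 0' >/dev/null; python3 - <<'E'
from h import *
im,d,P=cam('wrist'); save(im,'w3.png'); Q=layer(P,d,(.557,-.323),.09,.078,.092); print(rect(Q),np.median(Q[:,2]))
E
python3 -m crank '-.3 2 0 0 0 -1;-.6 4 0 0 0 -2;-.9 6 0 0 0 -3;-1.2 8 0 0 0 -4;-1.2 8.25 0 0 0 -4.33;-1.2 8.25 0 0 0 -4.33;-1.2 8.25 0 0 0 -4.33;-1.2 8.25 0 0 0 -4.33'; python3 - <<'E'
from h import *
im,d,P=cam('wrist'); save(im,'w4.png'); show(P,d,(.517,-.073),.1); 
print(monitor.read_state()['joint_positions'])
E
```

```text
(array([ 557.8, -325. ]), array([137.9,  74.1]), 4.4) 0.08361887322767991
time: 9.72
eef_pos: [0.5548, -0.0495, 0.4317]
tool_rot: [[0.822, -0.569, 0.0], [-0.569, -0.822, -0.0], [0.0, 0.0, -1.0]]
force: [0.2, 0.0, 0.2]
opening: 0.998
grip_force: 0.0
plate 9022 [517.9 -75.8] [137.9  75.1] -34.4 z 0.123
knob 1389 [518.2 -75.8] [55.2 20.2] -34.4 z 0.1488
[-0.1676817   0.37026446  0.21050136  1.96782547 -0.1039831   0.81371657
 -2.07607469]
```

View pics/w4.png

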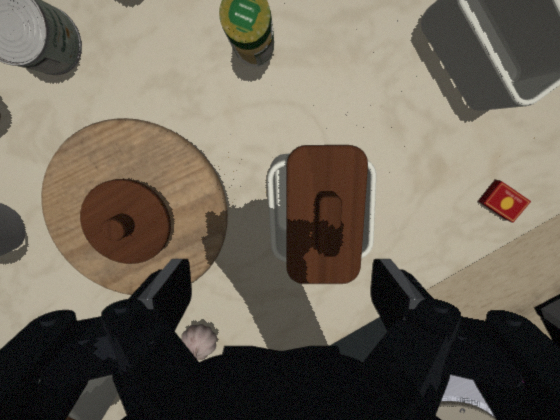

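The wrist view shows the long lid at about (327, 213) aligned with the fingers, and the round lid resting on the board at (125, 222).

```bash
python3 -m crank '-1.22 -.88 -.3 0 0 0;-1.22 -.88 -1.5 0 0 0;-1.22 -.88 -3 0 0 0;-1.22 -.88 -4 0 0 0;-1.22 -.88 -4.32 0 0 0;-1.22 -.88 -4.32 0 0 0' 85 && python3 -m crank '0 0 0 0 0 0;0 0 0 0 0 0;0 0 0 0 0 0;0 0 0 0 0 0;0 0 0 0 0 0;0 0 0 0 0 0' 0 40
```

```text
time: 10.52
eef_pos: [0.5184, -0.0752, 0.302]
tool_rot: [[0.822, -0.569, -0.001], [-0.569, -0.822, 0.0], [-0.001, 0.0, -1.0]]
force: [-1.2, 0.1, 0.1]
opening: 0.993
grip_force: 0.0
time: 11.28
eef_pos: [0.5183, -0.0747, 0.3025]
tool_rot: [[0.823, -0.568, 0.001], [-0.568, -0.823, 0.0], [0.0, -0.0, -1.0]]
force: [-0.4, 0.7, 5.5]
opening: 0.22
grip_force: 43.7
```

```bash
python3 -m crank '0 0 1 0 0 0;0 0 2.5 0 0 0;0 0 3 0 0 0;.4 -2 3 0 0 1;.8 -4 3 0 0 2;1.1 -6 3 0 0 3;1.32 -8 3 0 0 4;1.32 -8.34 3 0 0 4.88;1.32 -8.34 3 0 0 4.88;1.32 -8.34 3 0 0 4.88;1.32 -8.34 2.5 0 0 4.88;1.32 -8.34 2.5 0 0 4.88' && python3 - <<'E'
from h import *
im,d,P=cam('wrist'); save(im,'w5.png')
z=monitor.read_state()['eef_pos'][2]-.2025
show(P,d,(.558,-.325),z); print('can',rect(layer(P,d,(.558,-.325),.1,.075,.09)))
im,d,P=cam('top'); show(P,d,(.558,-.325),z)
E
```

```text
time: 12.78
eef_pos: [0.5578, -0.3236, 0.3755]
tool_rot: [[0.997, 0.078, -0.002], [0.078, -0.997, 0.001], [-0.002, -0.001, -1.0]]
force: [0.1, -0.8, -1.3]
opening: 0.223
grip_force: 42.8
plate 17790 [ 581.9 -321.5] [89.7 75.5] 3.9 z 0.1958
knob 5737 [ 558. -323.] [50.8 44.9] 42.6 z 0.2218
can (array([0., 0.]), array([0., 0.]), 0.0)
plate 596 [ 519.5 -324.7] [75.6 64. ] -85.8 z 0.197
knob 45 [ 535.8 -321.8] [19.6 12. ] 87.6 z 0.2223
```

View pics/w5.png

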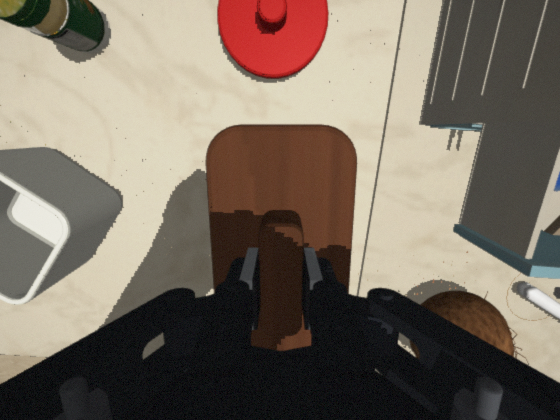

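The long lid hangs level over the long canister, with its visible plate at cols 207–357. A 2 mm trim in y, then lower.

```bash
python3 -m crank '0 -.06 -1 0 0 0;0 -.06 -2 0 0 0;0 -.06 -2.5 0 0 0;0 -.06 -2.9 0 0 0;0 -.06 -3.2 0 0 0;0 -.06 -3.4 0 0 0;0 -.06 -3.4 0 0 0'
```

```text
time: 13.75
eef_pos: [0.5578, -0.3268, 0.275]
tool_rot: [[0.997, 0.077, -0.0], [0.077, -0.997, 0.0], [-0.0, -0.0, -1.0]]
force: [-0.7, 0.5, -1.6]
opening: 0.223
grip_force: 42.8
```

```bash
python3 -m crank '0 .03 -.06 0 0 0;0 .03 -.1 0 0 0;0 .03 -.1 0 0 0' && python3 -m crank '0 0 0 0 0 0;0 0 0 0 0 0;0 0 .1 0 0 0;0 0 .5 0 0 0;0 0 2 0 0 0;0 0 4 0 0 0;0 0 5.5 0 0 0;0 0 5.5 0 0 0;0 0 5.5 0 0 0' 85; python3 - <<'E'
from h import *
im,d,P=cam('wrist'); save(im,'w6.png'); show(P,d,(.558,-.325),.071)
Q=layer(P,d,(.558,-.325),.09,.085,.105); A=np.c_[Q[:,:2],np.ones(len(Q))]; print(np.linalg.lstsq(A,Q[:,2],rcond=None)[0])
E
```

```text
time: 14.12
eef_pos: [0.5579, -0.326, 0.2736]
tool_rot: [[0.997, 0.077, 0.001], [0.077, -0.997, -0.001], [0.001, 0.001, -1.0]]
force: [-2.4, 0.8, 8.7]
opening: 0.223
grip_force: 44.1
time: 15.25
eef_pos: [0.5575, -0.3257, 0.4373]
tool_rot: [[0.997, 0.077, 0.0], [0.077, -0.997, -0.0], [0.0, 0.0, -1.0]]
force: [0.7, -0.1, -1.1]
opening: 0.997
grip_force: 0.0
plate 7693 [ 558.1 -326.2] [137.5  75.2] 4.5 z 0.094
knob 1137 [ 558.1 -326. ] [55.7 19.8] 4.9 z 0.1198
[-0.00125163 -0.00130228  0.09427534]
```

Long lid home and level. Next: measure the open square canister, then the square lid.

```bash
python3 -m crank '-.3 2 0 0 0 0;-.6 4 0 0 0 0;-.9 6 0 0 0 0;-1.2 8 0 0 0 0;-1.32 8.35 0 0 0 0;-1.32 8.35 0 0 0 0;-1.32 8.35 0 0 0 0;-1.32 8.35 0 0 0 0' | grep eef; python3 - <<'E'
from h import *
im,d,P=cam('wrist'); save(im,'w7.png'); Q=layer(P,d,(.52,-.073),.1,.092,.107); print('sq',rect(Q),np.median(Q[:,2]))
E
python3 -m crank '-.3 2 .5 0 0 .4;-.6 4 1 0 0 .8;-.9 6 1 0 0 1.2;-1.13 8 1 0 0 1.6;-1.13 10 1 0 0 2;-1.13 12 1 0 0 2.39;-1.13 14 1 0 0 2.39;-1.13 14.1 1 0 0 2.39;-1.13 14.1 1 0 0 2.39;-1.13 14.1 1 0 0 2.39;-1.13 14.1 1 0 0 2.39'; python3 - <<'E'
from h import *
im,d,P=cam('wrist'); save(im,'w8.png'); show(P,d,(.484,.35),.12)
print(monitor.read_state()['joint_positions'])
E
```

```text
eef_pos: [0.5184, -0.0768, 0.4368]
sq (array([517.9, -75.5]), array([110.1, 109.9]), -32.2) 0.09858327404177841
time: 17.73
eef_pos: [0.4848, 0.3462, 0.4673]
tool_rot: [[0.918, 0.397, 0.0], [0.397, -0.918, -0.0], [0.0, 0.0, -1.0]]
force: [-0.6, -0.4, -0.0]
opening: 0.993
grip_force: 0.0
plate 10986 [484.5 348.7] [111.1 111.1] -66.7 z 0.143
knob 677 [484.3 348.9] [24.5 23.1] 22.7 z 0.1688
[-0.56457114  0.38588184 -0.21054358  1.8241563   0.09785474  0.94146309
 -1.97969043]
```

View pics/w8.png

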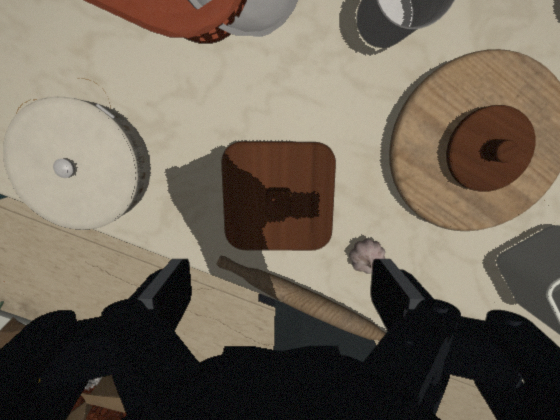

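View pics/w7.png

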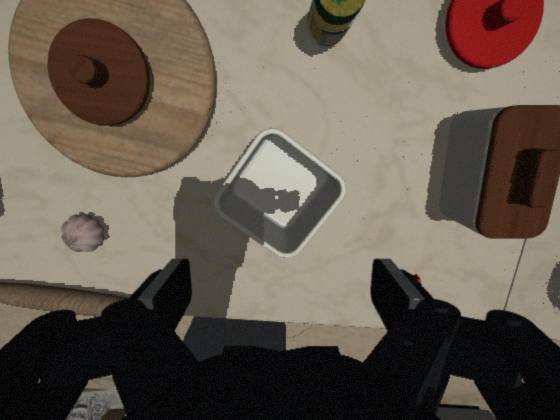

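The square lid is at about (280, 197), aligned with the fingers; the open square canister was seen at (280, 193), empty.

```bash
python3 -m crank '0 .09 -1.5 0 0 0;0 .09 -3 0 0 0;0 .09 -4.2 0 0 0;0 .09 -4.84 0 0 0;0 .09 -4.84 0 0 0;0 .09 -4.84 0 0 0' 85 && python3 -m crank '0 0 0 0 0 0;0 0 0 0 0 0;0 0 0 0 0 0;0 0 0 0 0 0;0 0 0 0 0 0;0 0 0 0 0 0' 0 40
```

```text
time: 18.52
eef_pos: [0.4847, 0.3503, 0.3228]
tool_rot: [[0.917, 0.399, 0.001], [0.399, -0.917, 0.001], [0.001, -0.0, -1.0]]
force: [0.5, -0.6, -0.4]
opening: 0.995
grip_force: 0.0
time: 19.27
eef_pos: [0.4845, 0.3503, 0.3223]
tool_rot: [[0.917, 0.399, 0.001], [0.399, -0.917, 0.0], [0.001, 0.0, -1.0]]
force: [-0.3, -1.2, 6.6]
opening: 0.265
grip_force: 39.9
```

```bash
python3 -m crank '0 0 1 0 0 0;0 0 2.5 0 0 0;.3 -2 2.5 0 0 .6;.5 -4 2.5 0 0 1.2;.7 -6 2.5 0 0 1.8;.8 -8 2.5 0 0 2.4;.9 -10 2.5 0 0 3;1 -12 2.5 0 0 3.6;1.11 -14 2.5 0 0 4.31;1.11 -14.19 2.5 0 0 4.31;1.11 -14.19 1.5 0 0 4.31;1.11 -14.19 1.5 0 0 4.31' && python3 -m crank '0 0 0 0 0 0' && python3 - <<'E'
from h import *
im,d,P=cam('wrist'); save(im,'w9.png')
z=monitor.read_state()['eef_pos'][2]-.2023
show(P,d,(.518,-.075),z); print('can',rect(layer(P,d,(.518,-.075),.1,.092,.107)))
E
```

```text
time: 20.78
eef_pos: [0.517, -0.0747, 0.3655]
tool_rot: [[0.53, 0.848, -0.004], [0.848, -0.53, 0.001], [-0.001, -0.004, -1.0]]
force: [-1.0, 0.2, 0.2]
opening: 0.268
grip_force: 39.5
time: 20.9
eef_pos: [0.5179, -0.0745, 0.3673]
tool_rot: [[0.529, 0.849, -0.0], [0.849, -0.529, 0.0], [0.0, -0.0, -1.0]]
force: [-0.1, 0.9, -1.9]
opening: 0.269
grip_force: 39.5
plate 23577 [526.8 -60.2] [111.5  77.1] -31.7 z 0.188
knob 3566 [518. -74.] [50.4 24. ] -33.2 z 0.2139
can (array([545.4, -30.7]), array([94.3,  4.6]), -31.8)
```

View pics/w9.png

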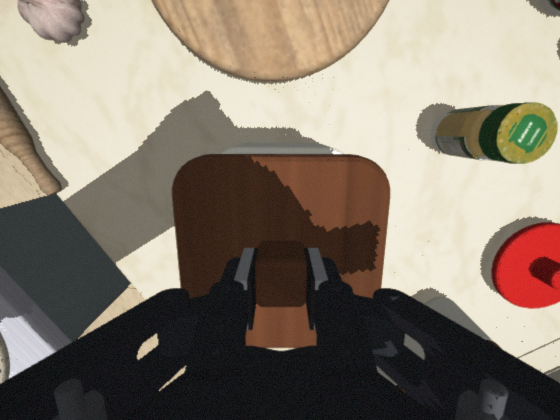

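The square lid is aligned over the square canister, its rim just showing at row 152. Lowering.

```bash
python3 -m crank '0 -.03 -.8 0 0 0;0 -.03 -1.5 0 0 0;0 -.03 -2 0 0 0;0 -.03 -2.35 0 0 0;0 -.03 -2.6 0 0 0;0 -.03 -2.65 0 0 0;0 -.03 -2.67 0 0 0' && python3 -m crank '0 0 0 0 0 0;0 0 0 0 0 0;0 0 .1 0 0 0;0 0 .5 0 0 0;0 0 2 0 0 0;0 0 4 0 0 0;0 0 5.5 0 0 0;0 0 5.5 0 0 0;0 0 5.5 0 0 0' 85; python3 - <<'E'
from h import *
im,d,P=cam('wrist'); save(im,'w10.png'); show(P,d,(.518,-.075),.086)
Q=layer(P,d,(.518,-.075),.09,.1,.12); A=np.c_[Q[:,:2],np.ones(len(Q))]; print(np.linalg.lstsq(A,Q[:,2],rcond=None)[0])
E
```

```text
time: 21.82
eef_pos: [0.5177, -0.076, 0.2882]
tool_rot: [[0.53, 0.848, 0.001], [0.848, -0.53, -0.001], [-0.0, 0.001, -1.0]]
force: [-6.4, 0.9, 24.6]
opening: 0.275
grip_force: 42.8
time: 22.95
eef_pos: [0.5172, -0.0763, 0.4518]
tool_rot: [[0.53, 0.848, 0.0], [0.848, -0.53, -0.0], [-0.0, 0.0, -1.0]]
force: [0.2, -0.7, 0.1]
opening: 1.0
grip_force: 0.0
plate 9797 [517.7 -76.7] [111.3 110.8] -32.2 z 0.1091
knob 603 [517.9 -76.3] [23.6 23.6] 57.7 z 0.1348
[-0.00142152 -0.0021717   0.10961471]
```

```bash
python3 -m crank '-.3 2 0 0 0 -.8;-.6 4 0 0 0 -1.6;-.9 6 0 0 0 -2.4;-1.1 8 0 0 0 -3.2;-1.1 10 0 0 0 -4;-1.1 12 0 0 0 -4.75;-1.1 14.2 0 0 0 -4.75;-1.1 14.2 0 0 0 -4.75;-1.1 14.2 0 0 0 -4.75;-1.1 14.2 0 0 0 -4.75;-1.1 14.2 0 0 0 -4.75' | grep eef; python3 - <<'E'
from h import *
im,d,P=cam('wrist'); save(im,'w11.png'); Q=layer(P,d,(.484,.349),.09,.112,.127); print('rd',rect(Q),cv2.minEnclosingCircle((Q[:,:2]*1000).astype(np.float32)),np.median(Q[:,2]))
E
python3 -m crank '1 -1.5 0 0 0 0;2 -3 0 0 0 0;3 -4.5 0 0 0 0;4 -6 0 0 0 0;4.8 -7.4 0 0 0 0;4.8 -7.4 0 0 0 0;4.8 -7.4 0 0 0 0;4.8 -7.4 0 0 0 0'; python3 - <<'E'
from h import *
im,d,P=cam('wrist'); save(im,'w12.png'); show(P,d,(.628,.126),.036)
E
```

```text
eef_pos: [0.4851, 0.3483, 0.4517]
rd (array([484.4, 348.8]), array([102.8, 102.8]), -8.2) ((483.9889221191406, 348.5672912597656), 52.01276779174805) 0.1185628196227152
time: 25.42
eef_pos: [0.628, 0.1289, 0.452]
tool_rot: [[0.939, 0.344, -0.0], [0.344, -0.939, 0.001], [0.0, -0.001, -1.0]]
force: [0.1, 0.3, 0.3]
opening: 0.998
grip_force: 0.0
plate 5246 [627.5 126.3] [103.7 103.5] 22.0 z 0.059
knob 415 [627.4 125.9] [25.8 25. ] 20.4 z 0.0847
```

View pics/w12.png

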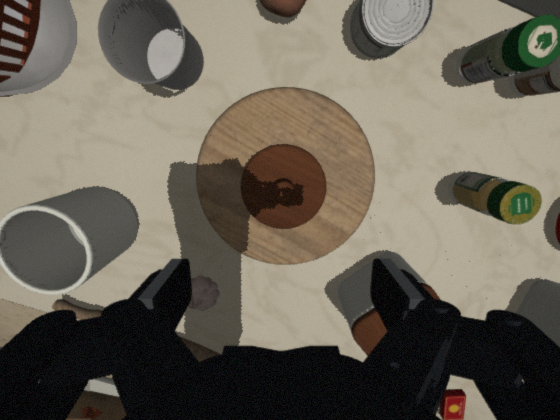

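The round lid is at about (284, 186) on the board, and the open round canister at (45, 247).

```bash
python3 -m crank '-.02 -.09 -1.5 0 0 0;-.02 -.09 -3 0 0 0;-.02 -.09 -4.5 0 0 0;-.02 -.09 -6 0 0 0;-.02 -.09 -7 0 0 0;-.02 -.09 -7.15 0 0 0;-.02 -.09 -7.15 0 0 0' 85 && python3 -m crank '0 0 0 0 0 0;0 0 0 0 0 0;0 0 0 0 0 0;0 0 0 0 0 0;0 0 0 0 0 0;0 0 0 0 0 0' 0 40
```

```text
time: 26.35
eef_pos: [0.6282, 0.1258, 0.238]
tool_rot: [[0.939, 0.343, 0.001], [0.343, -0.939, 0.0], [0.001, -0.0, -1.0]]
force: [0.2, -0.6, 0.5]
opening: 0.998
grip_force: 0.0
time: 27.1
eef_pos: [0.6282, 0.125, 0.2381]
tool_rot: [[0.94, 0.342, 0.001], [0.342, -0.94, 0.0], [0.001, 0.0, -1.0]]
force: [-1.7, -0.9, 5.6]
opening: 0.28
grip_force: 39.0
```

```bash
python3 -m crank '0 0 1 0 0 0;0 0 3 0 0 0;0 0 4.5 0 0 0;-1 1.5 4.5 0 0 0;-2 3 4.5 0 0 0;-3 4.5 4.5 0 0 0;-4 6 4.5 0 0 0;-4.8 7.45 4.5 0 0 0;-4.8 7.45 4.5 0 0 0;-4.8 7.45 4.5 0 0 0;-4.8 7.45 4.2 0 0 0;-4.8 7.45 4.2 0 0 0' && python3 - <<'E'
from h import *
im,d,P=cam('wrist'); save(im,'w13.png')
z=monitor.read_state()['eef_pos'][2]-.202
Q=layer(P,d,(.484,.349),.09,z+.017,z+.03)
# algebraic circle on the outer (far) edge: convex hull points well ahead of the tool
H=cv2.convexHull((Q[:,:2]*1000).astype(np.float32))[:,0]
f=np.array([.94,.342]); t=(H-[484,349])@f; H=H[t>0]
from scipy.optimize import least_squares
print(len(H),least_squares(lambda p:np.hypot(*(H-p).T)-52.5,[484,349]).x, np.median(Q[:,2])-z)
E
```

```text
time: 28.6
eef_pos: [0.4845, 0.3472, 0.3623]
tool_rot: [[0.94, 0.34, -0.001], [0.34, -0.94, -0.001], [-0.002, 0.001, -1.0]]
force: [-0.3, 0.5, 0.0]
opening: 0.285
grip_force: 39.7
50 [483.82814884 346.83854279] 0.022424171740317633
```

View pics/w13.png

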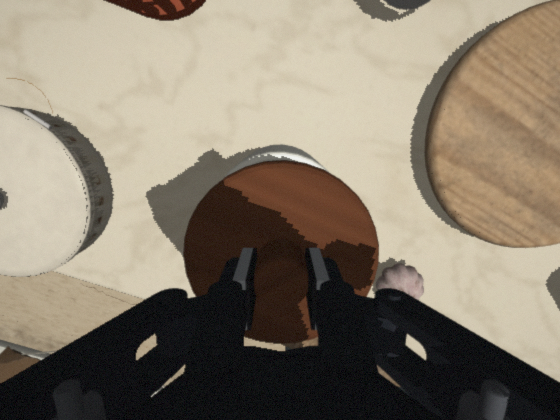

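The round lid hangs over the round canister, whose rim shows at (280, 155). Lowering.

```bash
python3 -m crank '0 .02 0 0 0 0;0 .02 -.6 0 0 0;0 .02 -1.1 0 0 0;0 .02 -1.5 0 0 0;0 .02 -1.75 0 0 0;0 .02 -1.87 0 0 0;0 .02 -1.89 0 0 0' && python3 -m crank '0 0 0 0 0 0;0 0 0 0 0 0;0 0 .1 0 0 0;0 0 .5 0 0 0;0 0 2 0 0 0;0 0 4 0 0 0;0 0 5 0 0 0;0 0 5 0 0 0;0 0 5 0 0 0' 85; python3 - <<'E'
from h import *
im,d,P=cam('wrist'); save(im,'w14.png'); show(P,d,(.484,.349),.106)
Q=layer(P,d,(.484,.349),.09,.12,.14); A=np.c_[Q[:,:2],np.ones(len(Q))]; print(np.linalg.lstsq(A,Q[:,2],rcond=None)[0])
im,d,P=cam('side'); save(im,'side9.png')
E
```

```text
time: 29.52
eef_pos: [0.4837, 0.3492, 0.308]
tool_rot: [[0.94, 0.342, 0.0], [0.342, -0.94, -0.0], [0.0, 0.0, -1.0]]
force: [-5.8, -4.7, 19.5]
opening: 0.283
grip_force: 41.6
time: 30.65
eef_pos: [0.4838, 0.3488, 0.4564]
tool_rot: [[0.94, 0.342, -0.0], [0.342, -0.94, -0.0], [-0.0, 0.0, -1.0]]
force: [0.4, -0.8, -0.4]
opening: 0.993
grip_force: 0.0
plate 7574 [483.7 349. ] [104.  103.8] 78.1 z 0.129
knob 610 [484.1 348.9] [25.1 24.8] -70.6 z 0.1548
[-0.00261037 -0.00170263  0.13087453]
```

View pics/side9.png

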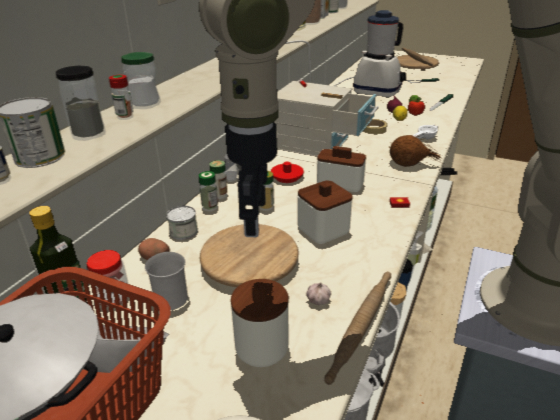

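The side view shows all three lids flush on their matching canisters (round at (260, 300), square at (325, 197), long at (342, 155)), the board empty and the bystanders in place.

```bash
python3 -c "
from workcell import workorder; print(workorder.hand_in())"
```

```text
the job is handed in; nothing more can be done
None
```

All three lids are on the canisters they fit, fully home and level by the wrist-camera depth checks; the round lid was laid only on the board, and the job was handed in at about 31 s of the 112 s allowed.

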